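# Clamp a heat spreader in the amplifier burn-in jig

## Robot

A 7-joint arm with a two-finger parallel gripper is mounted at the origin on the work surface. World frame = base frame: x ahead of the robot, y to its left, z up, the work surface at z = 0. Lengths are in m, angles in rad, forces in N, time in s.
With the tool pointing down it reaches from about 0.4 to 0.85 m from the base axis. Payload 10.4 kg.
Tool frame: the origin (TCP) lies midway between the tips of the shut fingers; the grasp point (between the pads) lies hold_point_z behind it (hold_point_z is the distance from the TCP to the grasp point, in m); z points along the fingers, y is the line along which they close (so a half turn about z gives the same grasp; the last joint's range is limited). The gripper opens to 87 mm and grips with 3 to 60 N. Pads are 19 mm wide; open, the fingers measure 117 mm over their backs; the gripper's body (75 mm by 190 mm) begins 51 mm behind the grasp point.
Start: joints at [1.229, 0.332, -0.065, 1.46, 0.022, 1.35, -0.088], TCP at [0.196, -0.594, 0.223] pointing down, gripper open.
Joint ranges: [-2.6, 2.6], [-0.5, 2.12], [-1.47, 1.34], [0.16, 2.42], [-1.27, 4.41], [0.06, 2.06], [-2.6, 2.6]. Speed limits (rad/s): [2.22, 2.22, 2.79, 2.79, 3.14, 3.14, 3.14].

## Interface

Orientations are given as a unit quaternion [x, y, z, w].
In Python, from bench import * gives the robot as it stands. The module is installed in compiled form; this text tells all that it offers.
- The arm moves only by the tool drive_tool, never from a script. Its argument "increments" is a list of rows, each a list of 6 numbers: the shift along the tool's x, y, z scaled (see below), then the turn, a rotation vector about the tool's x, y, z scaled (see below). In form: [[dx, dy, dz, rx, ry, rz], ...]. A call has exactly 5 rows; each row is the pose to reach, as a shift and turn from the pose commanded when the call began, along the tool's axes at that moment; what a row does not reach only later rows make up. The controller multiplies each number of a shift by 300 mm and each number of a turn by pi/4 rad. A row lasts 1/12 s, in which the tool goes at most 41.7 mm and 7.16 degrees, less where a joint would pass 70% of its speed; a pose out of reach is approached as far as the arm can. A call with a number of a shift or a turn outside -1 to 1 is refused whole. A call with a gripper value outside its range is refused whole. "claw" is the closure, from 0 (fully open) to 1 (shut), set as the call begins (left out, the last holds). The fingers move at their own pace and stop on an object; "force" is the grip in N (left out, the last holds). Time passes only in rows, so rows that repeat a pose let the fingers close, or fill a call up. It gives the time, the measured TCP pose, the force, the opening and the grip force at its end, in the units of the state.
- read_state(): the state, without advancing time (a new reading comes with each control period).
- camera(name): name is "scene" or "top"; returns the picture (420x560x3 uint8, blue, green, red); there is no depth.
- get_calibration(name): a dict with "K" (3x3 intrinsics, pixels), "position" and "rotation" of the camera in the world. Camera axes: x right, y down, z forward; pixel columns grow to the right and rows downward; lengths in m; the calibration is good to about 2 mm. A picture is of the moment at which its call begins. get_calibration takes no time and is no camera call.
- close_job(): hands the job in; it is judged then, once.
The state is a dict: "time": time; "joint_positions": joint angles; "joint_vel": joint speeds; "joint_torque": joint torques, N m; "ee_pos": TCP position; "eef_rot": TCP orientation; "ft_force": force on the tool from outside, world axes, zero at the start; "torque": the same for the moment, N m; "width": finger opening in m; "grip_force": force on a finger pad.
Only numpy, scipy, OpenCV 4.12 (cv2) and the standard library are available. Lean on these libraries where they do the work, as an engineer would, in place of code of your own. Each camera call takes 0.05 s, during which the arm holds its last target. There are 200 camera calls.

## Task

Take only the top heat spreader off the nested stack, leaving the others where they are, and lay it flat on the jig's cold plate with the power module at one of its ends squarely under the raised clamp foot. Then screw the foot down on the module with the black knob until the knob's torque clutch slips with a click, and stop there: one click, two at the very most. Leave the other things on the bench where they are.

Things in the scene. Friction and masses are not known exactly. Their poses are not given: they have to be found in the camera images.
- spreader_top: Top of three identical nested aluminium heat spreaders: an open channel 210 mm long (x axis), floor 36 mm wide and 2 mm thick, side walls flaring up to long rims 46 mm apart outside, 18 mm above the underside. A black power module (28 along x, 24 wide, 8 high) on the floor near each end; ends alike. 105 to 195 g, balanced at the middle. Origin: centre of the underside, z up.
- spreader_mid: Second spreader of the stack, same shape. It sits 10 mm lower than the top one, so its rims are 10 mm below the top one's rims; the nested walls have 0.7 mm play.
- spreader_low: Lowest spreader, same shape, standing loose on the bench, 10 mm below the second. Its x axis is the stack's length.
- module_a (a point): Centre of the top face of the power module at the +x end of the top spreader: 85 mm along +x from its origin, 10 mm above its underside.
- module_b (a point): The same for the module at the -x end: 85 mm along -x.
- jig: Burn-in jig, bolted down. Origin: bench level, on the clamp screw's vertical axis; x points from the open end to the column. Base 275 x 100 x 10 mm. Column from x = 50 to 78 mm carries an arm 28 mm wide (62 to 84 mm above the bench) ending in a 17 mm radius boss round the screw. A spreader goes in lengthwise along x from the open -x end, its end passing under the arm and foot.
- cold_plate (a point): Centre line of the top face of the aluminium cold plate, 24 mm above the bench, 85 mm towards the open end (-x of the jig) from the screw axis: where the middle of the spreader belongs. The plate runs from jig x = -170 to +30 mm; its top ridge is 30 mm wide, its shoulders are 64 mm wide, 17 mm high. Axes as the jig's.
- foot_face (a point): Centre of the underside of the clamp foot, a steel disc of 18 mm diameter on the clamp spindle. Only the spindle moves up and down, it does not rotate. It starts 7 to 13 mm above where it meets a module lying on the cold plate (34 mm above the bench) and goes down 20 mm per clockwise turn of the knob (seen from above), 3.2 mm per radian. Hidden from above by the arm.
- knob_grip (a point): On the screw axis, at the height to grip the knob: black knurled cylinder, 44 mm diameter, 34 mm high, axis vertical, on top of the arm; the point is 12 mm below its top, 22 mm above its lower end. 1 mm below the knob is an index collar of 54 mm diameter, 5 mm thick. Knob and collar turn without end and stay at their height; turning back unscrews. The screw stays where it is left.
- knob_mark (a point): White line on the knob's side 23 mm from the axis, at its lower end. A notched clutch joins knob and collar. Running the screw takes 0.18 N m (less when still); once the foot bears on a module (7-25 N) the torque rises within 0.3 rad to 0.22 N m and the clutch slips: the torque falls, reverses (held, the knob pulls on with 0.05 to 0.15 N m) and ends in the next notch, 30 degrees on: one click.
- collar_mark (a point): Black line on the index collar, 23 mm from the axis, level with knob_mark; turns with the screw. At the start the lines coincide; while driven the knob is up to 8 degrees ahead. Each click leaves it 30 degrees further clockwise than the collar: points 12 mm apart after one click, 23 mm after two, 33 mm after three. Let go, the knob settles within 3 degrees of the nearest notch.
- multimeter: Yellow multimeter lying on the bench, 150 x 75 x 36 mm, to the other side of the jig from the stack. Bystander.
- screwdriver: Screwdriver, 190 mm, lying. Bystander.
- capacitor: Electrolytic capacitor standing upright, 35 mm diameter, 50 mm high. Bystander.
- toroid: Toroidal transformer lying flat, 104 mm diameter, 47 mm high. Bystander.
- cleaner_can: Spray can, 53 mm diameter, 170 mm high. Bystander.
- cutters: Side cutters lying, about 150 mm long. Bystander.
- relay: Small clear relay, 28 x 28 x 34 mm. Bystander.

How it is judged:
On the way, in this order (a step that is already met when the one before it is completed fails the run):
1. the top spreader is lifted clear of the stack and the next one stays down (z of spreader_top in the frame of spreader_mid above 0.035 m and distance of spreader_mid from where it was at the start of the episode below 0.012 m), for 0.1 s.
2. the spreader lies flat on the cold plate, let go, with one of its modules under the foot (within 8 mm), the clutch not yet slipped ((horizontal distance between foot_face and module_a below 0.008 m or horizontal distance between foot_face and module_b below 0.008 m) and z of spreader_top in the frame of cold_plate between -0.004 and 0.004 m and angle between spreader_top's own z axis and vertical below 0.06 rad and contact force between the fingers and spreader_top below 0.1 N and linear speed of spreader_top below 0.02 m/s and horizontal distance between knob_mark and collar_mark below 0.005 m), for 0.2 s.
At the end, for the whole second after the job is handed in: Top spreader flat on the cold plate (4 mm, 0.06 rad), a module centred within 8 mm under the foot, which presses it with over 4 N; knob one or two clicks past the collar mark (mark points 8 to 27 mm apart); the other two spreaders within 15 mm of their start; at rest ((horizontal distance between foot_face and module_a below 0.008 m or horizontal distance between foot_face and module_b below 0.008 m) and z of spreader_top in the frame of cold_plate between -0.004 and 0.004 m and angle between spreader_top's own z axis and vertical below 0.06 rad and contact force between foot and spreader_top above 4 N and horizontal distance between knob_mark and collar_mark between 0.008 and 0.027 m and linear speed of each of spreader_top, spreader_mid below 0.01 m/s and distance of each of spreader_mid, spreader_low from where it was at the start of the episode below 0.015 m); the robot touches nothing.
It fails at once if the knob is run on past its second click (mark points more than 30 mm apart) (horizontal distance between knob_mark and collar_mark above 0.03 m).
It fails at once if another spreader is dragged along or pushed (more than 15 mm) (distance of any of spreader_mid, spreader_low from where it was at the start of the episode above 0.015 m).
It fails at once if a bystander is moved by more than 30 mm (distance of any of multimeter, screwdriver, capacitor, toroid, cleaner_can, cutters, relay from where it was at the start of the episode above 0.03 m).
It also fails if it takes over 72 s, if anything falls off the work surface, if the arm or the gripper's body presses on something with over 40 N, if the wrist force passes 120 N, or if a joint passes its speed limit or range.

## Working session

There is one attempt and no reset: what is moved stays moved. The work goes in short steps, Python scripts to look and compute and a tool call to move; the robot and the scene stay as the last step left them, time stands still between calls to the robot, and variables do not carry over. Pictures are saved under pics/ and viewed, at most 10 in all, crops included, and the job is handed in when it is done.

Besides the shell and the picture viewer there is one more tool, called after "Call:" in YAML: its name, and indented under it one key for each argument. drive_tool: Moves the arm, as the interface text tells. Its arguments: {"type":"object","properties":{"increments":{"type":"array","items":{"type":"array","items":{"type":"number"}}},"claw":{"type":"number"},"force":{"type":"number"}},"required":["increments"]}

```bash
mkdir -p pics
python3 - <<'E'
from bench import *
import cv2,numpy as np
s=read_state(); print(s)
for n in("scene","top"):
    im=camera(n); cv2.imwrite(f"pics/{n}0.png",im); c=get_calibration(n); print(n,c)
E
```

```text
{'time': 0.0, 'joint_positions': array([ 1.22939258,  0.33289442, -0.06472345,  1.46089919,  0.02158277,
        1.34991901, -0.08851203]), 'joint_vel': array([ 8.35571770e-04,  7.98436475e-04,  1.28181877e-03, -1.71461525e-04,
        1.10336620e-03,  9.86239897e-05,  1.81631944e-04]), 'joint_torque': array([ 5.92152155e-04, -6.23265696e+01,  2.48546444e-02, -3.89890480e+01,
       -6.12807227e-02,  3.95702349e-02,  1.22610259e-04]), 'ee_pos': array([ 0.19578968, -0.59314376,  0.22176004]), 'eef_rot': array([ 9.87320050e-01,  1.58740704e-01, -1.33099346e-04, -7.00075395e-04]), 'ft_force': array([-0.51117145,  0.07713946,  0.22929806]), 'torque': array([ 0.04301398,  0.02824758, -0.01576807]), 'grip_force': 0.0, 'width': 0.08723393051358468}
scene {'K': array([[441.05611912,   0.        , 269.44611135],
       [  0.        , 441.05611912, 205.38338197],
       [  0.        ,   0.        ,   1.        ]]), 'position': array([1.02587845, 0.63103986, 0.72532   ]), 'rotation': array([ 0.25718578,  0.85614827, -0.43077064, -0.12370236])}
top {'K': array([[426.03047713,   0.        , 283.74890471],
       [  0.        , 426.03047713, 209.61068606],
       [  0.        ,   0.        ,   1.        ]]), 'position': array([ 0.40630318, -0.06524951,  1.11888966]), 'rotation': array([ 0.7059956 , -0.70317437,  0.05871891, -0.06056486])}
```

View pics/scene0.png

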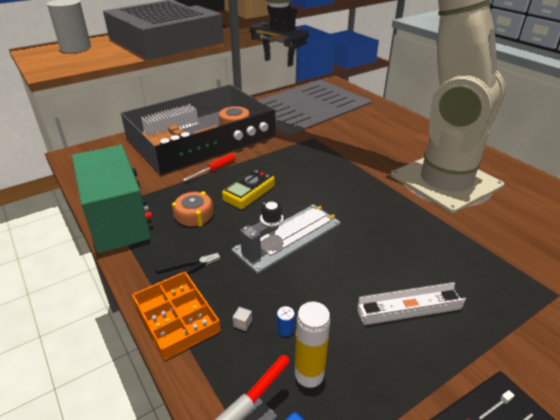

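View pics/top0.png

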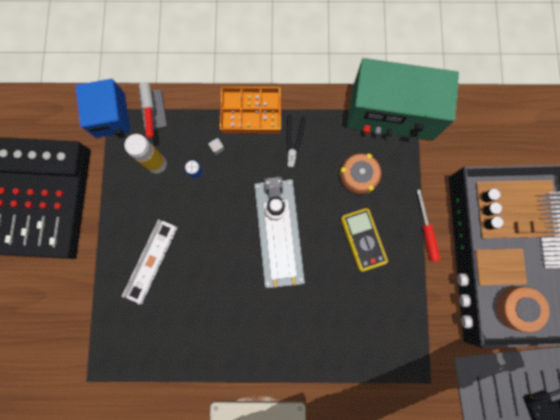

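The stack lies at about (150,262) in the top view. The jig is near (279,235), with its column up at (273,185), the knob at about (277,207) and its open end towards the robot. Next I'll zoom in and measure.

```bash
cat > h.py <<'E'
from bench import *
import cv2,numpy as np
from scipy.spatial.transform import Rotation as R
def rot(c):
    r=np.asarray(c["rotation"]); return R.from_quat(r).as_matrix() if r.size==4 else r
def ray(n,px,z):
    c=get_calibration(n); px=np.atleast_2d(np.asarray(px,float))
    d=np.c_[px,np.ones(len(px))]@np.linalg.inv(c["K"]).T@rot(c).T
    p=c["position"]; return p+d*((z-p[2])/d[:,2])[:,None]
def proj(n,P):
    c=get_calibration(n); q=(np.atleast_2d(P)-c["position"])@rot(c)@c["K"].T
    return q[:,:2]/q[:,2:]
E
python3 - <<'E'
from h import *
im=cv2.imread("pics/top0.png")
a=cv2.resize(im[210:315,110:190],None,fx=5,fy=5,interpolation=cv2.INTER_CUBIC)
b=cv2.resize(im[170:295,245:315],None,fx=4.2,fy=4.2,interpolation=cv2.INTER_CUBIC)
o=np.zeros((530,800,3),np.uint8); o[:a.shape[0],:a.shape[1]]=a; o[:b.shape[0],410:410+b.shape[1]]=b
cv2.imwrite("pics/z0.png",o)
print(proj("top",[[0,0,0],[.5,0,0],[.5,.2,0]]))
g=cv2.cvtColor(im,cv2.COLOR_BGR2GRAY)
m=np.zeros_like(g); m[210:315,110:190]=(g[210:315,110:190]>70)*255
m=cv2.morphologyEx(m,cv2.MORPH_CLOSE,np.ones((7,7)))
c=max(cv2.findContours(m,0,2)[0],key=cv2.contourArea); r=cv2.minAreaRect(c); print(r)
bx=ray("top",cv2.boxPoints(r),.038);print(bx, np.linalg.norm(np.diff(bx,axis=0),axis=1), bx.mean(0))
E
```

```text
[[257.22879744 451.8234796 ]
 [260.01955442 245.96273159]
 [183.92161411 245.65782368]]
((149.2299346923828, 261.50732421875), (23.923236846923828, 88.32264709472656), 25.016895294189453)
[[0.36971266 0.34539557 0.038     ]
 [0.57159915 0.26328037 0.038     ]
 [0.54563855 0.2063722  0.038     ]
 [0.34535844 0.28990304 0.038     ]] [0.21794738 0.06254993 0.21700121] [0.4580772 0.2762378 0.038    ]
```

View pics/z0.png

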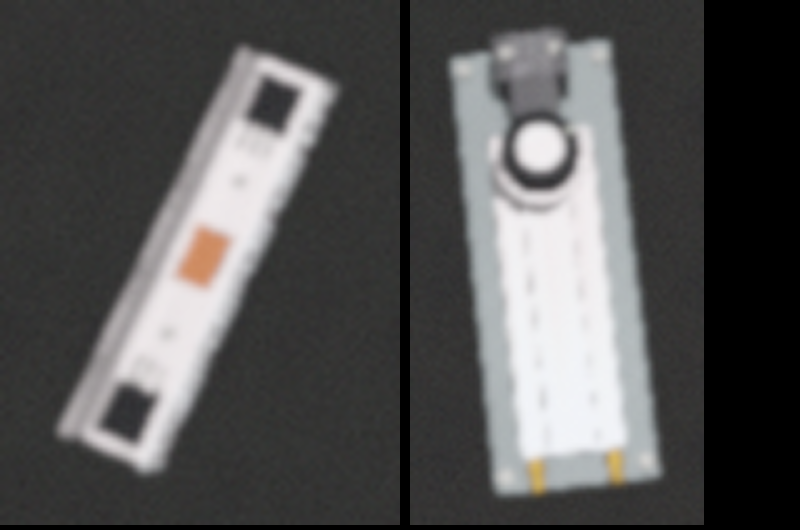

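The crop shows black modules at both ends of the stack and copper at its centre. It also shows the jig with a white-capped knob, a light base outline and a white plate.

Run:
```python
from h import *
from scipy.optimize import least_squares
im=cv2.imread("pics/top0.png"); g=cv2.cvtColor(im,cv2.COLOR_BGR2GRAY)
# modules: dark blobs enclosed by spreader outline
sub=g[210:315,110:190]; m=(sub>75).astype(np.uint8)
cs,h=cv2.findContours(m,cv2.RETR_CCOMP,cv2.CHAIN_APPROX_NONE)
P=[]
for c,hh in zip(cs,h[0]):
    if hh[3]>=0 and cv2.contourArea(c)>25:
        M=cv2.moments(c); p=(M['m10']/M['m00']+110,M['m01']/M['m00']+210); w=ray("top",p,.030)[0]; P.append(w); print("mod",p,w,cv2.contourArea(c))
if len(P)==2:
    d=P[0]-P[1]; print("dist",np.linalg.norm(d),"yaw",np.degrees(np.arctan2(d[1],d[0])),"mid",(P[0]+P[1])/2)
hsv=cv2.cvtColor(im,cv2.COLOR_BGR2HSV)
def blob(mask,roi):
    x0,y0,x1,y1=roi; k=np.zeros_like(g); k[y0:y1,x0:x1]=mask[y0:y1,x0:x1]*255; return max(cv2.findContours(k,0,2)[0],key=cv2.contourArea)
cu=blob((hsv[...,1]>90),(110,210,190,315)); M=cv2.moments(cu); print("copper",ray("top",(M['m10']/M['m00'],M['m01']/M['m00']),.023))
b=blob(g>95,(245,170,315,295)); r=cv2.minAreaRect(cv2.convexHull(b)); bx=ray("top",cv2.boxPoints(r),.010); print(r,bx,np.linalg.norm(np.diff(bx,axis=0),axis=1),bx.mean(0))
# knob white cap
cap=blob(g>170,(268,196,286,214)); (u,r)=cv2.minEnclosingCircle(cap); print("cap top",u,r)
s=cv2.imread("pics/scene0.png"); cv2.imwrite("pics/z1.png",np.hstack([cv2.resize(s[185:275,225:345],None,fx=6,fy=6,interpolation=cv2.INTER_CUBIC)]))
```

```text
mod (135.06235011990407, 292.16786570743403) [0.38019044 0.31058358 0.03      ] 69.5
mod (164.07738095238096, 230.47321428571428) [0.53634655 0.24567717 0.03      ] 56.0
dist 0.16910816199982903 yaw 157.42975000911153 mid [0.45826849 0.27813037 0.03      ]
copper [[0.45850867 0.27895018 0.023     ]]
((278.19793701171875, 231.68260192871094), (109.36341094970703, 40.42707061767578), 83.2901611328125) [[ 0.67605581  0.023966    0.01      ]
 [ 0.68943142 -0.083331    0.01      ]
 [ 0.40305673 -0.11637726  0.01      ]
 [ 0.39071062 -0.01355632  0.01      ]] [0.10812749 0.28827508 0.10355951] [ 0.53981364 -0.04732464  0.01      ]
cap top (275.5, 204.5) 5.700977325439453
```

View pics/z1.png

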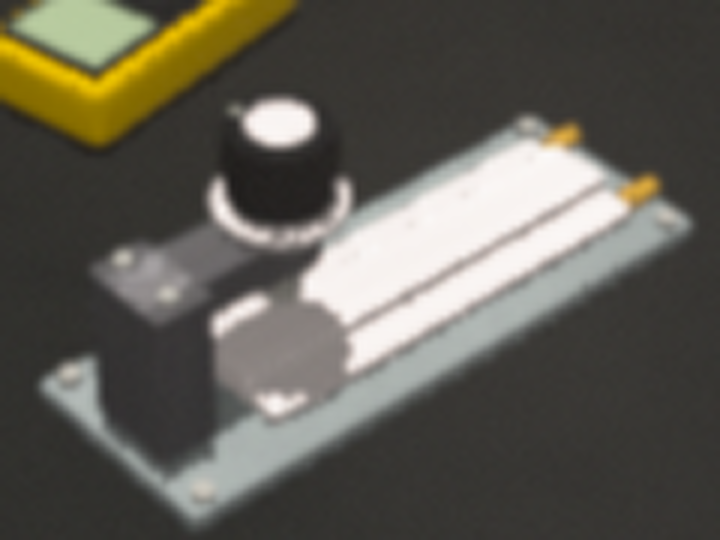

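Run:
```python
from h import *
im=cv2.imread("pics/top0.png"); g=cv2.cvtColor(im,cv2.COLOR_BGR2GRAY)
def edges(rows,t,z):
    L=[];Rr=[]
    for y in rows:
        row=g[y,245:315].astype(float); i=np.where(row>t)[0]; a,b=i[0],i[-1]
        L.append((245+a-(row[a]-t)/(row[a]-row[a-1]),y)); Rr.append((245+b+(row[b]-t)/(row[b]-row[b+1]),y))
    out=[]
    for e in(L,Rr):
        p=ray("top",e,z); k=np.polyfit(p[:,0],p[:,1],1); out.append(k); print(z,"yaw",np.degrees(np.arctan(k[0])),"y@.5",np.polyval(k,.5),"rms",np.std(np.polyval(k,p[:,0])-p[:,1]))
    m=(np.array(out[0])+out[1])/2; print("mid",m, "width",(out[0][1]-out[1][1]+.5*(out[0][0]-out[1][0]))*np.cos(np.arctan(m[0])))
edges(range(215,275),95,.010)
edges(range(220,272),205,.017)
# yellow stops
hsv=cv2.cvtColor(im,cv2.COLOR_BGR2HSV)
y=((hsv[...,1]>110)&(hsv[...,0]>15)&(hsv[...,0]<35)).astype(np.uint8); y[:270]=0; y[:,:260]=0;y[:,310:]=0
n,_,st,ce=cv2.connectedComponentsWithStats(y); print(st[1:],ray("top",ce[1:],.015))
# cap triangulation
a=(275.5,204.5);b=(271.5,205.1)
c1=get_calibration("top")["position"];c2=get_calibration("scene")["position"]
d1=ray("top",a,0)[0]-c1;d2=ray("scene",b,0)[0]-c2
t=np.linalg.lstsq(np.c_[d1,-d2],c2-c1,rcond=None)[0]; print(c1+d1*t[0],c2+d2*t[1])
for z in(.115,.12,.124,.13): print(z,ray("top",a,z)[0],ray("scene",b,z)[0])
```

```text
0.01 yaw 6.599251785834147 y@.5 -0.0006336672967698492 rms 0.00032329359847607864
0.01 yaw 6.601600655782669 y@.5 -0.10557609386597333 rms 0.00028701793720125815
mid [ 0.11571149 -0.11096062] width 0.10424685877931339
0.017 yaw 6.403939495055221 y@.5 -0.020332231511952306 rms 0.0006075771049141271
0.017 yaw 6.81560324293278 y@.5 -0.08612641526590549 rms 0.000515970557457536
mid [ 0.11587829 -0.11116847] width 0.06535684832351026
[[293 278   2   7  12]
 [274 281   3   7  12]] [[ 0.40956806 -0.08765363  0.015     ]
 [ 0.40202622 -0.04022098  0.015     ]]
[ 0.58778322 -0.04269962  0.12615567] [ 0.58731971 -0.04232981  0.12607934]
0.115 [ 0.58982257 -0.04244622  0.115     ] [ 0.57921121 -0.05477972  0.115     ]
0.12 [ 0.58890852 -0.04255979  0.12      ] [ 0.5828705  -0.04916119  0.12      ]
0.124 [ 0.58817729 -0.04265065  0.124     ] [ 0.58579793 -0.04466637  0.124     ]
0.13 [ 0.58708044 -0.04278694  0.13      ] [ 0.59018907 -0.03792414  0.13      ]
```

```bash
cat >> h.py <<'E'
def plan(wps,start=None):
    """wps: (x,y,z,yaw_deg) of tool x, tool down; prints scaled single-row increments for each call"""
    s=read_state(); Rt=R.from_quat(s["eef_rot"]).as_matrix(); p=np.array(s["ee_pos"])
    yaw=np.degrees(np.arctan2(Rt[1,0],Rt[0,0]))
    if start is not None: p=np.array(start[:3]); yaw=start[3]
    print("from",p.round(4),"yaw",round(yaw,2),"tilt",np.round(Rt[:,2],4))
    for w in wps:
        c,sn=np.cos(np.radians(yaw)),np.sin(np.radians(yaw)); d=np.array(w[:3])-p
        t=np.array([c*d[0]+sn*d[1], sn*d[0]-c*d[1], -d[2]])/.3
        dy=(w[3]-yaw+180)%360-180
        print("shift",t.round(4),"rz",round(-dy/45,4),"dist",round(np.linalg.norm(d),4)); p=np.array(w[:3]);yaw=w[3]
E
python3 - <<'E'
from h import *
plan([(.33,-.47,.22,50),(.45,-.33,.22,82),(.52,-.15,.22,114),(.54,.04,.22,146),(.50,.19,.18,157.4),(.458,.278,.13,157.4)])
E
```

```text
from [ 0.1958 -0.5932  0.2219] yaw 18.26 tilt [-5.0e-04  1.2e-03 -1.0e+00]
shift [ 0.5536 -0.2497  0.0062] rz -0.7052 dist 0.1822
shift [ 0.6146  0.0065 -0.    ] rz -0.7111 dist 0.1844
shift [ 0.6266  0.1476 -0.    ] rz -0.7111 dist 0.1931
shift [ 0.5515  0.3185 -0.    ] rz -0.7111 dist 0.191
shift [0.3901 0.34   0.1333] rz -0.2533 dist 0.1603
shift [0.242  0.217  0.1667] rz -0.0 dist 0.1096
```

Call:
drive_tool:
  increments:
    - [0.5536,-0.2497,0.006,0,0,-0.7052]
    - [0.5536,-0.2497,0.006,0,0,-0.7052]
    - [0.5536,-0.2497,0.006,0,0,-0.7052]
    - [0.5536,-0.2497,0.006,0,0,-0.7052]
    - [0.5536,-0.2497,0.006,0,0,-0.7052]
  claw: 0
  force: 15

```text
time: 0.52
ee_pos: [0.3354, -0.4652, 0.2207]
eef_rot: [0.903, 0.429, 0.001, -0.0]
ft_force: [0.5, 0.1, 0.7]
width: 0.0868
grip_force: 0.0
```

Call:
drive_tool:
  increments:
    - [0.61,0.0065,0,0,0,-0.71]
    - [0.61,0.0065,0,0,0,-0.71]
    - [0.61,0.0065,0,0,0,-0.71]
    - [0.61,0.0065,0,0,0,-0.71]
    - [0.61,0.0065,0,0,0,-0.71]

```text
time: 0.93
ee_pos: [0.453, -0.3255, 0.2208]
eef_rot: [0.75, 0.661, 0.001, -0.0]
ft_force: [-0.1, 0.5, -0.4]
width: 0.0873
grip_force: 0.0
```

Call:
drive_tool:
  increments:
    - [0.626,0.148,0,0,0,-0.71]
    - [0.626,0.148,0,0,0,-0.71]
    - [0.626,0.148,0,0,0,-0.71]
    - [0.626,0.148,0,0,0,-0.71]
    - [0.626,0.148,0,0,0,-0.71]

```text
time: 1.35
ee_pos: [0.5205, -0.147, 0.2208]
eef_rot: [0.541, 0.841, 0.001, -0.0]
ft_force: [0.7, 1.0, 0.8]
width: 0.0875
grip_force: 0.0
```

Call:
drive_tool:
  increments:
    - [0.55,0.32,0,0,0,-0.71]
    - [0.55,0.32,0,0,0,-0.71]
    - [0.55,0.32,0,0,0,-0.71]
    - [0.55,0.32,0,0,0,-0.71]
    - [0.55,0.32,0,0,0,-0.71]

```text
time: 1.77
ee_pos: [0.54, 0.0432, 0.2209]
eef_rot: [0.288, 0.958, 0.001, -0.0]
ft_force: [-0.0, -0.0, -0.1]
width: 0.0869
grip_force: 0.0
```

Call:
drive_tool:
  increments:
    - [0.39,0.34,0.133,0,0,-0.253]
    - [0.39,0.34,0.133,0,0,-0.253]
    - [0.39,0.34,0.133,0,0,-0.253]
    - [0.39,0.34,0.133,0,0,-0.253]
    - [0.39,0.34,0.133,0,0,-0.253]

```text
time: 2.18
ee_pos: [0.4969, 0.1955, 0.1795]
eef_rot: [0.193, 0.981, 0.001, -0.001]
ft_force: [-1.0, 0.5, -0.3]
width: 0.0873
grip_force: 0.0
```

Call:
drive_tool:
  increments:
    - [0.242,0.217,0.167,0,0,0]
    - [0.242,0.217,0.167,0,0,0]
    - [0.242,0.217,0.167,0,0,0]
    - [0.242,0.217,0.167,0,0,0]
    - [0.242,0.217,0.167,0,0,0]

```text
time: 2.6
ee_pos: [0.4579, 0.2772, 0.13]
eef_rot: [0.196, 0.981, -0.0, -0.001]
ft_force: [0.2, -0.6, 0.1]
width: 0.087
grip_force: 0.0
```

Call:
drive_tool:
  increments:
    - [0,0,0.1,0,0,0]
    - [0,0,0.2,0,0,0]
    - [0,0,0.27,0,0,0]
    - [0,0,0.27,0,0,0]
    - [0,0,0.27,0,0,0]

```text
time: 3.02
ee_pos: [0.4595, 0.2752, 0.0497]
eef_rot: [0.198, 0.98, -0.0, -0.001]
ft_force: [0.8, 0.4, 0.8]
width: 0.087
grip_force: 0.0
```

Run:
```python
from h import *
s=camera("scene"); t=camera("top")
a=cv2.resize(s[235:345,330:490],None,fx=5,fy=5,interpolation=cv2.INTER_CUBIC)
cv2.imwrite("pics/g1.png",a)
plan([(.458,.2785,.0305,157.4)])
print(read_state()["joint_positions"].round(2))
```

```text
from [0.4604 0.2764 0.0514] yaw 157.18 tilt [ 1.9e-03  8.0e-04 -1.0e+00]
shift [0.0101 0.0034 0.0697] rz -0.0049 dist 0.0211
[ 0.1   0.44 -0.86  1.84  0.39  1.03  0.25]
```

View pics/g1.png

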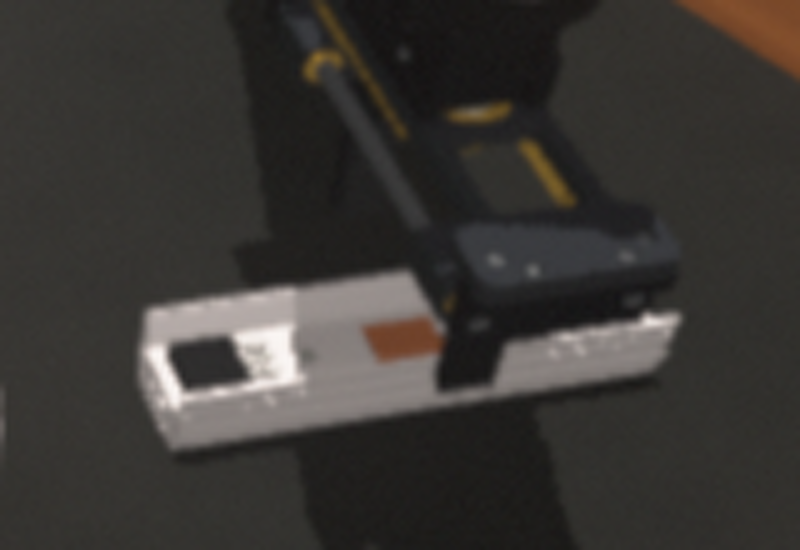

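The fingers straddle the top spreader at its centre, near the copper patch, and are aligned with it.

Call:
drive_tool:
  increments:
    - [0.005,0.003,0.02,0,0,0]
    - [0.005,0.003,0.04,0,0,0]
    - [0.005,0.003,0.055,0,0,0]
    - [0.005,0.003,0.055,0,0,0]
    - [0.005,0.003,0.055,0,0,0]

```text
time: 3.53
ee_pos: [0.4579, 0.2776, 0.033]
eef_rot: [0.197, 0.98, -0.0, -0.0]
ft_force: [-0.9, 0.2, -0.3]
width: 0.0867
grip_force: 0.0
```

Call:
drive_tool:
  increments:
    - [0,0,0,0,0,0]
    - [0,0,0,0,0,0]
    - [0,0,0,0,0,0]
    - [0,0,0,0,0,0]
    - [0,0,0,0,0,0]
  claw: 1
  force: 15

```text
time: 3.95
ee_pos: [0.4582, 0.2777, 0.0333]
eef_rot: [0.197, 0.98, -0.0, 0.0]
ft_force: [1.0, -0.6, 0.5]
width: 0.0613
grip_force: 0.0
```

Call:
drive_tool:
  increments:
    - [0,0,0,0,0,0]
    - [0,0,0,0,0,0]
    - [0,0,0,0,0,0]
    - [0,0,0,0,0,0]
    - [0,0,0,0,0,0]

```text
time: 4.37
ee_pos: [0.4582, 0.2779, 0.0333]
eef_rot: [0.197, 0.98, 0.0, 0.0]
ft_force: [2.8, 1.9, -0.9]
width: 0.0448
grip_force: 15.0
```

Call:
drive_tool:
  increments:
    - [0,0,-0.02,0,0,0]
    - [0,0,-0.04,0,0,0]
    - [0,0,-0.06,0,0,0]
    - [0,0,-0.08,0,0,0]
    - [0,0,-0.1,0,0,0]
  force: 20

```text
time: 4.78
ee_pos: [0.4582, 0.2777, 0.064]
eef_rot: [0.197, 0.98, -0.0, 0.0]
ft_force: [0.4, -0.1, -1.7]
width: 0.0445
grip_force: 20.0
```

Call:
drive_tool:
  increments:
    - [0,0,-0.04,0,0,0]
    - [0,0,-0.08,0,0,0]
    - [0,0,-0.12,0,0,0]
    - [0,0,-0.15,0,0,0]
    - [0,0,-0.15,0,0,0]

```text
time: 5.2
ee_pos: [0.4592, 0.2784, 0.1107]
eef_rot: [0.197, 0.98, 0.001, 0.001]
ft_force: [0.4, 0.5, -1.8]
width: 0.0445
grip_force: 20.0
```

Run:
```python
from h import *
s=camera("scene"); 
cv2.imwrite("pics/g2.png",cv2.resize(s[190:340,330:490],None,fx=4,fy=4,interpolation=cv2.INTER_CUBIC))
print(read_state())
```

```text
{'time': 5.25, 'joint_positions': array([ 0.13616154,  0.36663023, -0.89973895,  1.79698368,  0.31698944,
        1.12824401,  0.3043601 ]), 'joint_vel': array([-0.00611886,  0.02287837,  0.01376294,  0.02829335,  0.01171172,
       -0.01336588, -0.00570717]), 'joint_torque': array([  0.08576194, -48.69879127, -10.95819354, -35.87918043,
        -0.21519884,   0.2911035 ,   0.13092995]), 'ee_pos': array([0.45878614, 0.27799831, 0.10947678]), 'eef_rot': array([1.97491246e-01, 9.80304022e-01, 5.06010408e-04, 9.87588424e-04]), 'ft_force': array([-0.17235577, -0.9486409 , -2.04423733]), 'torque': array([ 0.04053903, -0.17727925, -0.03143054]), 'grip_force': 19.99866558238864, 'width': 0.04446766095545851}
```

View pics/g2.png

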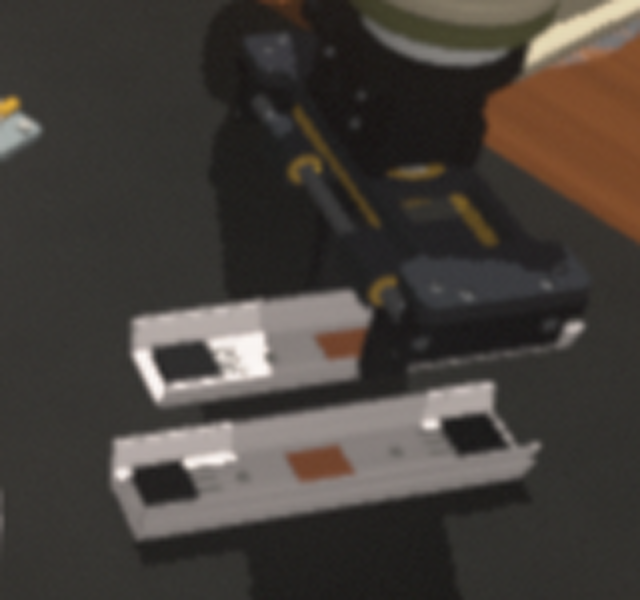

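The top spreader is held level at centre. The second one is still in the stack, with its modules and copper visible and undisturbed.

Run:
```python
from h import *
plan([(.44,.105,.11,172),(.434,-.061,.10,186.6),(.434,-.061,.06,186.6)],start=(.4587,.278,.109,157.25))
```

```text
from [0.4587 0.278  0.109 ] yaw 157.25 tilt [ 2.1e-03  6.0e-04 -1.0e+00]
shift [-0.1655 -0.5559 -0.0033] rz -0.3278 dist 0.174
shift [-0.0572 -0.5507  0.0333] rz -0.3244 dist 0.1664
shift [-0.      0.      0.1333] rz -0.0 dist 0.04
```

Call:
drive_tool:
  increments:
    - [-0.03,-0.11,-0.003,0,0,-0.065]
    - [-0.066,-0.222,-0.003,0,0,-0.13]
    - [-0.1,-0.333,-0.003,0,0,-0.196]
    - [-0.132,-0.444,-0.003,0,0,-0.262]
    - [-0.1655,-0.556,-0.003,0,0,-0.328]

```text
time: 5.67
ee_pos: [0.4385, 0.1031, 0.1085]
eef_rot: [0.068, 0.998, -0.0, -0.0]
ft_force: [0.4, -0.3, -1.2]
width: 0.0447
grip_force: 20.0
```

Call:
drive_tool:
  increments:
    - [-0.012,-0.12,0.007,0,0,-0.07]
    - [-0.025,-0.24,0.014,0,0,-0.14]
    - [-0.04,-0.36,0.02,0,0,-0.21]
    - [-0.05,-0.47,0.027,0,0,-0.27]
    - [-0.057,-0.551,0.033,0,0,-0.324]

```text
time: 6.08
ee_pos: [0.4323, -0.0646, 0.0987]
eef_rot: [-0.057, 0.998, -0.0, -0.0]
ft_force: [-0.2, 0.5, -0.7]
width: 0.0444
grip_force: 20.0
```

Call:
drive_tool:
  increments:
    - [0,0,0.03,0,0,0]
    - [0,0,0.06,0,0,0]
    - [0,0,0.1,0,0,0]
    - [0,0,0.133,0,0,0]
    - [0,0,0.133,0,0,0]

```text
time: 6.5
ee_pos: [0.4318, -0.06, 0.0572]
eef_rot: [-0.058, 0.998, 0.001, -0.002]
ft_force: [-0.9, -0.0, -1.5]
width: 0.0442
grip_force: 20.0
```

Run:
```python
from h import *
s=camera("scene");t=camera("top")
a=cv2.resize(t[180:330,240:320],None,fx=4,fy=4,interpolation=cv2.INTER_CUBIC)
b=cv2.resize(s[170:320,225:345],None,fx=4,fy=4,interpolation=cv2.INTER_CUBIC)
cv2.imwrite("pics/p1.png",np.hstack([a,b])); cv2.imwrite("pics/t1.png",t)
print(read_state()["joint_positions"].round(2)); plan([])
```

```text
[ 0.8   0.17 -0.81  2.08  0.15  0.95  1.6 ]
from [ 0.433  -0.0603  0.0589] yaw -173.34 tilt [-1.1e-03  9.0e-04 -1.0e+00]
```

View pics/p1.png

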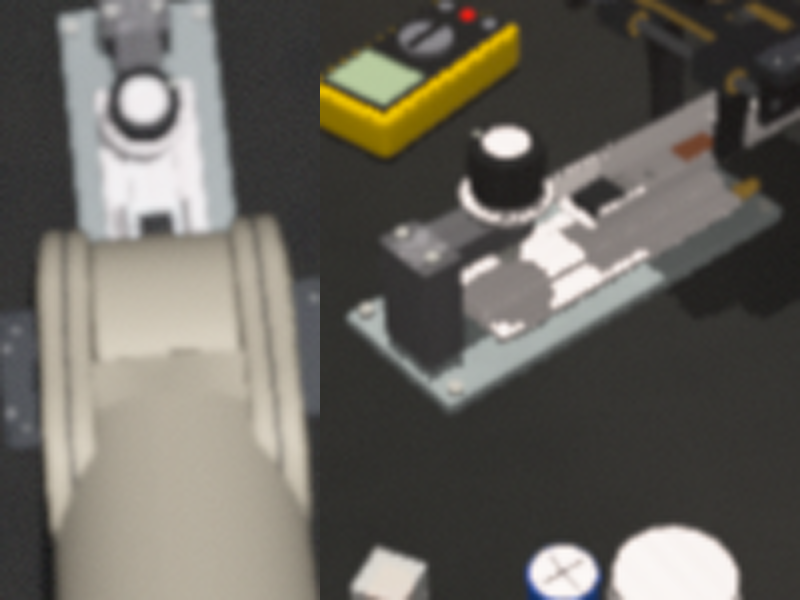

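The leading module is visible in the top view at about px (279,235), in line with the jig. The scene view shows the spreader level above the plate's open end. Next I'll measure the module.

Run:
```python
from h import *
t=cv2.imread("pics/t1.png"); g=cv2.cvtColor(t,cv2.COLOR_BGR2GRAY)
print(g[228:242,270:290])
s=camera("scene"); gs=cv2.cvtColor(s,cv2.COLOR_BGR2GRAY)
m=(gs[205:228,280:310]<70).astype(np.uint8)
n,_,st,ce=cv2.connectedComponentsWithStats(m)
for i in range(1,n):
    if st[i,4]>20: print(st[i],ce[i]+[280,205],ray("scene",ce[i]+[280,205],.0555))
c=proj("top",[[.5169,-.0507,.0555]]),proj("scene",[[.5169,-.0507,.0555]]); print(c)
```

```text
[[239 234 228 231 238 241 241 239 239 240 240 241 240 234 228 226 230 235
  238 236]
 [239 234 229 232 238 240 240 240 239 240 241 241 240 235 225 215 215 226
  236 237]
 [231 229 229 234 239 241 241 240 239 239 239 239 240 236 223 200 197 218
  234 237]
 [213 216 227 236 239 238 236 233 230 229 228 228 230 231 221 195 188 215
  233 238]
 [192 203 223 231 229 223 217 208 201 195 193 191 200 218 220 196 185 212
  232 238]
 [183 193 217 220 203 184 169 157 144 136 132 132 158 199 215 197 185 209
  232 237]
 [178 188 210 210 178 132 103  95  89  85  81  85 125 179 208 199 183 206
  229 237]
 [177 183 205 204 172 113  74  67  68  68  67  71 104 167 203 199 185 201
  225 235]
 [178 181 197 198 165 109  72  64  66  65  70  73  98 161 200 200 182 193
  217 228]
 [180 180 193 199 169 114  78  67  72  73  78  78  97 151 191 189 171 175
  193 200]
 [174 170 185 194 168 121  91  89  88  92  92  97 103 133 159 159 148 148
  158 161]
 [151 147 157 164 148 121 111 110 111 114 114 118 119 125 135 135 133 132
  136 137]
 [131 131 135 136 133 128 126 126 129 129 130 132 132 134 137 137 136 137
  139 138]
 [135 134 135 137 137 138 138 139 138 141 141 141 142 142 144 143 145 145
  145 146]]
[ 0  0 15 10 72] [284.54166667 207.69444444] [[ 0.5144106  -0.09417787  0.0555    ]]
[ 8 10 12  8 54] [293.07407407 218.01851852] [[ 0.52096582 -0.0481595   0.0555    ]]
(array([[279.08603291, 237.43333865]]), array([[293.81999609, 216.90922743]]))
```

Call:
drive_tool:
  increments:
    - [0,0,0.02,0,0,0]
    - [0,0,0.04,0,0,0]
    - [0,0,0.055,0,0,0]
    - [0,0,0.055,0,0,0]
    - [0,0,0.055,0,0,0]

```text
time: 7.07
ee_pos: [0.433, -0.0613, 0.0426]
eef_rot: [-0.057, 0.998, 0.0, -0.0]
ft_force: [-0.8, -0.3, -1.3]
width: 0.0449
grip_force: 20.0
```

Call:
drive_tool:
  increments:
    - [0,0,0.004,0,0,0]
    - [0,0,0.007,0,0,0]
    - [0,0,0.007,0,0,0]
    - [0,0,0.007,0,0,0]
    - [0,0,0.007,0,0,0]

```text
time: 7.48
ee_pos: [0.4333, -0.0614, 0.0408]
eef_rot: [-0.057, 0.998, -0.0, 0.0]
ft_force: [-0.5, 0.3, -1.3]
width: 0.0443
grip_force: 20.0
```

Run:
```python
from h import *
plan([]);print(read_state()["ft_force"])
```

```text
from [ 0.4333 -0.0614  0.0408] yaw -173.43 tilt [ 2.e-04 -2.e-04 -1.e+00]
[-0.52421061  0.26327799 -1.3107016 ]
```

Call:
drive_tool:
  increments:
    - [-0.04,0,0,0,0,0]
    - [-0.08,0,0,0,0,0]
    - [-0.12,0,0,0,0,0]
    - [-0.16,0,0,0,0,0]
    - [-0.18,0,0,0,0,0]

```text
time: 7.9
ee_pos: [0.4882, -0.055, 0.0409]
eef_rot: [-0.057, 0.998, 0.0, 0.001]
ft_force: [0.2, 0.1, -2.2]
width: 0.0443
grip_force: 20.0
```

Call:
drive_tool:
  increments:
    - [-0.02,0,0,0,0,0]
    - [-0.04,0,0,0,0,0]
    - [-0.059,0,0,0,0,0]
    - [-0.059,0,0,0,0,0]
    - [-0.059,0,0,0,0,0]

```text
time: 8.32
ee_pos: [0.5044, -0.0531, 0.0407]
eef_rot: [-0.057, 0.998, 0.0, -0.0]
ft_force: [-0.6, 0.7, -1.5]
width: 0.0444
grip_force: 20.0
```

Call:
drive_tool:
  increments:
    - [0,0,0.003,0,0,0]
    - [0,0,0.006,0,0,0]
    - [0,0,0.009,0,0,0]
    - [0,0,0.01,0,0,0]
    - [0,0,0.01,0,0,0]

```text
time: 8.73
ee_pos: [0.5043, -0.0533, 0.0376]
eef_rot: [-0.057, 0.998, -0.0, -0.0]
ft_force: [0.1, -1.3, -1.4]
width: 0.0441
grip_force: 20.0
```

Run:
```python
from h import *
plan([]);print(read_state()["ft_force"])
```

```text
from [ 0.5043 -0.0533  0.0376] yaw -173.43 tilt [-1.e-04 -2.e-04 -1.e+00]
[ 0.05291419 -1.27179348 -1.35530263]
```

Call:
drive_tool:
  increments:
    - [0,0,0.001,0,0,0]
    - [0,0,0.002,0,0,0]
    - [0,0,0.003,0,0,0]
    - [0,0,0.003,0,0,0]
    - [0,0,0.003,0,0,0]

```text
time: 9.15
ee_pos: [0.5045, -0.0532, 0.0373]
eef_rot: [-0.057, 0.998, -0.0, 0.0]
ft_force: [-3.4, -0.3, 6.1]
width: 0.0445
grip_force: 20.0
```

Call:
drive_tool:
  increments:
    - [0,0,0.001,0,0,0]
    - [0,0,0.002,0,0,0]
    - [0,0,0.003,0,0,0]
    - [0,0,0.003,0,0,0]
    - [0,0,0.003,0,0,0]

```text
time: 9.57
ee_pos: [0.5046, -0.0532, 0.0371]
eef_rot: [-0.057, 0.998, -0.001, -0.0]
ft_force: [-7.8, 0.3, 16.9]
width: 0.0443
grip_force: 20.0
```

The spreader is down on the plate. I'll relieve the push, open the gripper and rise.

Call:
drive_tool:
  increments:
    - [0,0,-0.004,0,0,0]
    - [0,0,-0.004,0,0,0]
    - [0,0,-0.004,0,0,0]
    - [0,0,-0.004,0,0,0]
    - [0,0,-0.004,0,0,0]

```text
time: 9.98
ee_pos: [0.5047, -0.0532, 0.0373]
eef_rot: [-0.057, 0.998, -0.0, 0.0]
ft_force: [-0.2, 0.5, 3.2]
width: 0.0445
grip_force: 20.0
```

Call:
drive_tool:
  increments:
    - [0,0,0,0,0,0]
    - [0,0,0,0,0,0]
    - [0,0,0,0,0,0]
    - [0,0,0,0,0,0]
    - [0,0,0,0,0,0]
  claw: 0

```text
time: 10.4
ee_pos: [0.5044, -0.0532, 0.037]
eef_rot: [-0.057, 0.998, 0.0, -0.0]
ft_force: [0.6, 0.3, -1.1]
width: 0.0699
grip_force: 0.0
```

Call:
drive_tool:
  increments:
    - [0,0,0,0,0,0]
    - [0,0,0,0,0,0]
    - [0,0,0,0,0,0]
    - [0,0,0,0,0,0]
    - [0,0,0,0,0,0]

```text
time: 10.82
ee_pos: [0.5045, -0.0532, 0.0371]
eef_rot: [-0.057, 0.998, -0.0, 0.0]
ft_force: [0.4, 0.2, -1.1]
width: 0.0865
grip_force: 0.0
```

Call:
drive_tool:
  increments:
    - [0,0,-0.08,0,0,0]
    - [0,0,-0.18,0,0,0]
    - [0,0,-0.3,0,0,0]
    - [0,0,-0.4,0,0,0]
    - [0,0,-0.5,0,0,0]

```text
time: 11.23
ee_pos: [0.5044, -0.053, 0.1889]
eef_rot: [-0.058, 0.998, -0.0, 0.0]
ft_force: [0.7, -0.4, 0.2]
width: 0.0873
grip_force: 0.0
```

Run:
```python
from h import *
s=camera("scene");t=camera("top")
b=cv2.resize(s[170:290,225:345],None,fx=5,fy=5,interpolation=cv2.INTER_CUBIC)
cv2.imwrite("pics/p2.png",b); cv2.imwrite("pics/s2.png",s); cv2.imwrite("pics/t2.png",t)
print(read_state()["joint_positions"].round(2)); plan([])
```

```text
[ 0.77  0.17 -0.82  1.78  0.13  1.24  1.6 ]
from [ 0.507  -0.0531  0.1919] yaw -173.42 tilt [ 0.0072 -0.002  -1.    ]
```

View pics/p2.png

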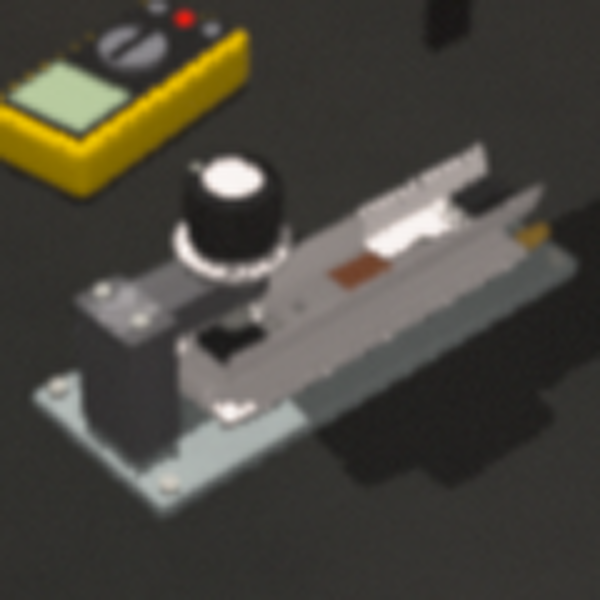

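The spreader sits in the jig. Its front module, at crop (230,335), lies under the foot, and the copper patch is at crop (360,270). Now a numeric check.

Run:
```python
from h import *
s=cv2.imread("pics/s2.png"); hsv=cv2.cvtColor(s,cv2.COLOR_BGR2HSV)
m=((hsv[...,1]>90)&((hsv[...,0]<15)|(hsv[...,0]>170))).astype(np.uint8); k=np.zeros_like(m); k[215:235,280:310]=m[215:235,280:310]
n,_,st,ce=cv2.connectedComponentsWithStats(k); print(st[1:],ray("scene",ce[1:],.026))
s0=cv2.imread("pics/scene0.png"); h0=cv2.cvtColor(s0,cv2.COLOR_BGR2HSV)
m=((h0[...,1]>90)&((h0[...,0]<15)|(h0[...,0]>170))).astype(np.uint8); k=np.zeros_like(m); k[290:315,390:430]=m[290:315,390:430]
n,_,st,ce=cv2.connectedComponentsWithStats(k); print("start copper",st[1:],ray("scene",ce[1:],.022))
S=np.array([.588,-.0427]); print("target mid",S-.085*np.array([.9934,.1149]))
plan([(.588,-.0427,.19,186.6),(.588,-.0427,.135,186.6)],start=(.5046,-.0531,.187,186.6))
```

```text
[[291 221  12   6  41]] [[ 0.50481546 -0.05519962  0.026     ]]
start copper [[403 299  16   8  90]] [[0.45834098 0.27825439 0.022     ]]
target mid [ 0.503561  -0.0524665]
from [ 0.5046 -0.0531  0.187 ] yaw 186.6 tilt [ 0.0072 -0.002  -1.    ]
shift [-0.2801  0.0025 -0.01  ] rz -0.0 dist 0.0841
shift [-0.      0.      0.1833] rz -0.0 dist 0.055
```

Call:
drive_tool:
  increments:
    - [-0.06,0.0005,-0.01,0,0,-0.15]
    - [-0.12,0.001,-0.01,0,0,-0.3]
    - [-0.18,0.0015,-0.01,0,0,-0.45]
    - [-0.24,0.002,-0.01,0,0,-0.6]
    - [-0.28,0.0025,-0.01,0,0,-0.75]

```text
time: 11.75
ee_pos: [0.5889, -0.0427, 0.1894]
eef_rot: [-0.347, 0.938, 0.0, -0.0]
ft_force: [0.2, 0.7, -0.8]
width: 0.0871
grip_force: 0.0
```

Call:
drive_tool:
  increments:
    - [0,0,0,0,0,0]
    - [0,0,0.06,0,0,0]
    - [0,0,0.12,0,0,0]
    - [0,0,0.17,0,0,0]
    - [0,0,0.17,0,0,0]

```text
time: 12.17
ee_pos: [0.5854, -0.0431, 0.1359]
eef_rot: [-0.343, 0.939, 0.001, -0.002]
ft_force: [-0.5, 0.4, -1.4]
width: 0.0872
grip_force: 0.0
```

Call:
drive_tool:
  increments:
    - [0,0,0,0,0,0]
    - [0,0,0,0,0,0]
    - [0,0,0,0,0,0]
    - [0,0,0,0,0,0]
    - [0,0,0,0,0,0]

```text
time: 12.58
ee_pos: [0.5882, -0.0429, 0.1399]
eef_rot: [-0.344, 0.939, -0.0, 0.0]
ft_force: [0.1, -0.3, 0.2]
width: 0.0874
grip_force: 0.0
```

Run:
```python
from h import *
s=camera("scene");cv2.imwrite("pics/k1.png",cv2.resize(s[150:270,215:335],None,fx=5,fy=5,interpolation=cv2.INTER_CUBIC))
st=read_state();print(st["joint_positions"].round(2),st["torque"],st["ft_force"]); plan([(.588,-.0427,.098,220.4)])
```

```text
[ 0.67  0.44 -0.85  1.63  0.35  1.23  2.02] [ 0.18576849 -0.08026565  0.0302562 ] [-0.2347534  -0.00148832  0.23214435]
from [ 0.5881 -0.0428  0.1397] yaw -139.69 tilt [ 8.e-04 -3.e-04 -1.e+00]
shift [-1.00e-04  5.00e-04  1.39e-01] rz -0.0021 dist 0.0417
```

View pics/k1.png

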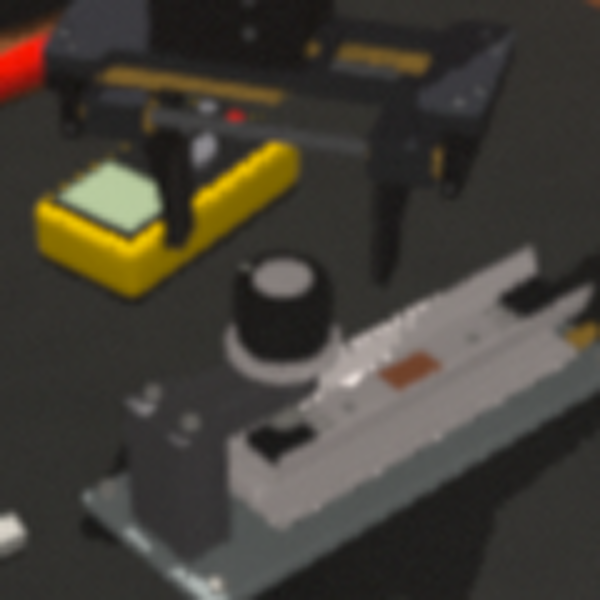

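The open fingers straddle the knob, whose cap is at crop (283,278), and they are above it. I'll descend and grip.

Call:
drive_tool:
  increments:
    - [0,0,0.04,0,0,0]
    - [0,0,0.08,0,0,0]
    - [0,0,0.12,0,0,0]
    - [0,0,0.135,0,0,0]
    - [0,0,0.135,0,0,0]

```text
time: 13.05
ee_pos: [0.5866, -0.0428, 0.0965]
eef_rot: [-0.345, 0.939, 0.001, -0.001]
ft_force: [-0.1, -0.1, 0.1]
width: 0.0872
grip_force: 0.0
```

Call:
drive_tool:
  increments:
    - [0,0,0,0,0,0]
    - [0,0,0,0,0,0]
    - [0,0,0,0,0,0]
    - [0,0,0,0,0,0]
    - [0,0,0,0,0,0]
  claw: 1
  force: 10

```text
time: 13.47
ee_pos: [0.5881, -0.0429, 0.099]
eef_rot: [-0.345, 0.939, -0.0, 0.0]
ft_force: [-0.8, 0.4, 0.4]
width: 0.0613
grip_force: 0.0
```

Call:
drive_tool:
  increments:
    - [0,0,0,0,0,0]
    - [0,0,0,0,0,0]
    - [0,0,0,0,0,0]
    - [0,0,0,0,0,0]
    - [0,0,0,0,0,0]

```text
time: 13.88
ee_pos: [0.5877, -0.0426, 0.0988]
eef_rot: [-0.345, 0.939, 0.0, -0.0]
ft_force: [-2.2, 1.2, 2.2]
width: 0.044
grip_force: 10.0
```

Run:
```python
from h import *
st=read_state();print(st); plan([])
yt=R.from_quat(st["eef_rot"]).as_matrix(); print("tool-frame force",yt.T@st["ft_force"])
```

```text
{'time': 13.8833, 'joint_positions': array([ 0.65132503,  0.48615864, -0.83135285,  1.66908044,  0.38609096,
        1.15934844,  1.9950288 ]), 'joint_vel': array([ 0.00053737, -0.00078644, -0.00223954, -0.00013192,  0.00030794,
        0.00034672, -0.00041105]), 'joint_torque': array([ 4.44727382e-01, -5.59490848e+01, -1.20373160e+01, -3.40635645e+01,
        5.23458906e-01, -5.48264924e-01,  1.57283200e-02]), 'ee_pos': array([ 0.58772567, -0.04259573,  0.09877861]), 'eef_rot': array([-3.44768567e-01,  9.38687714e-01,  5.76964494e-05, -8.21140935e-05]), 'ft_force': array([-2.22997712,  1.17638511,  2.15476916]), 'torque': array([ 0.35369807,  0.41239974, -0.04312063]), 'grip_force': 9.99821977224201, 'width': 0.04399451698513719}
from [ 0.5877 -0.0426  0.0988] yaw -139.66 tilt [-2.e-04  1.e-04 -1.e+00]
tool-frame force [ 0.93866237  2.34045267 -2.15427581]
```

Call:
drive_tool:
  increments:
    - [0,0,0,0,0,0]
    - [0,0,0,0,0,0.1]
    - [0,0,0,0,0,0.2]
    - [0,0,0,0,0,0.3]
    - [0,0,0,0,0,0.4]
  force: 45

```text
time: 14.3
ee_pos: [0.5878, -0.0427, 0.0987]
eef_rot: [-0.192, 0.981, -0.0, -0.0]
ft_force: [-3.0, 1.0, 3.7]
width: 0.0434
grip_force: 45.0
```

Call:
drive_tool:
  increments:
    - [0,0,0,0,0,0.12]
    - [0,0,0,0,0,0.24]
    - [0,0,0,0,0,0.36]
    - [0,0,0,0,0,0.48]
    - [0,0,0,0,0,0.6]

```text
time: 14.72
ee_pos: [0.5878, -0.0429, 0.0988]
eef_rot: [0.043, 0.999, -0.0, -0.0]
ft_force: [-1.5, -0.7, 2.0]
width: 0.0433
grip_force: 45.0
```

```bash
cat > st.py <<'E'
from h import *
st=read_state(); print("j7",st["joint_positions"][6].round(3),"T",st["torque"].round(3),"Ftool",(R.from_quat(st["eef_rot"]).as_matrix().T@st["ft_force"]).round(1),"w",st["width"]); plan([])
E
python3 st.py
```

```text
j7 1.262 T [0.092 0.311 0.163] Ftool [ 1.4 -0.9 -2. ] w 0.04333448065385081
from [ 0.5878 -0.0429  0.0988] yaw 175.08 tilt [-0.e+00 -4.e-04 -1.e+00]
```

Call:
drive_tool:
  increments:
    - [0,0,0,0,0,0.12]
    - [0,0,0,0,0,0.24]
    - [0,0,0,0,0,0.36]
    - [0,0,0,0,0,0.48]
    - [0,0,0,0,0,0.6]

```text
time: 15.13
ee_pos: [0.5877, -0.0431, 0.0988]
eef_rot: [0.275, 0.961, -0.0, -0.0]
ft_force: [-2.2, -1.0, 3.1]
width: 0.0427
grip_force: 45.0
```

Call:
drive_tool:
  increments:
    - [0,0,0,0,0,0.12]
    - [0,0,0,0,0,0.24]
    - [0,0,0,0,0,0.36]
    - [0,0,0,0,0,0.48]
    - [0,0,0,0,0,0.6]

```text
time: 15.55
ee_pos: [0.5876, -0.0432, 0.0987]
eef_rot: [0.492, 0.871, -0.0, -0.0]
ft_force: [-3.8, -0.8, 3.8]
width: 0.0431
grip_force: 45.0
```

```bash
python3 st.py
```

```text
j7 0.377 T [-0.149  0.546  0.167] Ftool [ 1.3 -3.7 -3.8] w 0.04308193971531412
from [ 0.5876 -0.0432  0.0987] yaw 121.06 tilt [-5.e-04 -8.e-04 -1.e+00]
```

Call:
drive_tool:
  increments:
    - [0,0,0,0,0,0.08]
    - [0,0,0,0,0,0.16]
    - [0,0,0,0,0,0.24]
    - [0,0,0,0,0,0.32]
    - [0,0,0,0,0,0.4]

```text
time: 15.97
ee_pos: [0.5875, -0.0432, 0.0987]
eef_rot: [0.621, 0.783, -0.001, -0.0]
ft_force: [-3.6, -0.7, 4.6]
width: 0.0432
grip_force: 45.0
```

```bash
python3 st.py
```

```text
j7 0.082 T [-0.171  0.786  0.152] Ftool [ 0.1 -3.7 -4.6] w 0.04315387333267958
from [ 0.5875 -0.0432  0.0987] yaw 103.15 tilt [-8.e-04 -8.e-04 -1.e+00]
```

Call:
drive_tool:
  increments:
    - [0,0,0,0,0,0.06]
    - [0,0,0,0,0,0.12]
    - [0,0,0,0,0,0.18]
    - [0,0,0,0,0,0.24]
    - [0,0,0,0,0,0.3]

```text
time: 16.38
ee_pos: [0.5874, -0.0432, 0.0987]
eef_rot: [0.709, 0.705, -0.001, -0.0]
ft_force: [-2.9, -1.9, 5.2]
width: 0.0431
grip_force: 45.0
```

```bash
python3 st.py
```

```text
j7 -0.141 T [-0.159  0.88   0.177] Ftool [-1.9 -2.9 -5.2] w 0.043118221670729644
from [ 0.5874 -0.0432  0.0987] yaw 89.7 tilt [-1.e-03 -8.e-04 -1.e+00]
```

Call:
drive_tool:
  increments:
    - [0,0,0,0,0,0.06]
    - [0,0,0,0,0,0.12]
    - [0,0,0,0,0,0.18]
    - [0,0,0,0,0,0.24]
    - [0,0,0,0,0,0.3]

```text
time: 16.8
ee_pos: [0.5873, -0.0432, 0.0987]
eef_rot: [0.787, 0.617, -0.001, -0.0]
ft_force: [-4.9, -1.4, 4.6]
width: 0.0432
grip_force: 45.0
```

```bash
python3 st.py
```

```text
j7 -0.364 T [-0.111  1.031  0.183] Ftool [-2.5 -4.4 -4.6] w 0.043234466736628424
from [ 0.5873 -0.0432  0.0987] yaw 76.19 tilt [-1.1e-03 -8.0e-04 -1.0e+00]
```

Call:
drive_tool:
  increments:
    - [0,0,0,0,0,0.06]
    - [0,0,0,0,0,0.12]
    - [0,0,0,0,0,0.18]
    - [0,0,0,0,0,0.24]
    - [0,0,0,0,0,0.3]

```text
time: 17.22
ee_pos: [0.5872, -0.0432, 0.0987]
eef_rot: [0.854, 0.52, -0.001, -0.0]
ft_force: [-5.4, -1.0, 4.3]
width: 0.0431
grip_force: 45.0
```

```bash
python3 st.py
```

```text
j7 -0.588 T [-0.086  1.141  0.189] Ftool [-3.4 -4.4 -4.3] w 0.043119990549939306
from [ 0.5872 -0.0432  0.0987] yaw 62.7 tilt [-1.3e-03 -7.0e-04 -1.0e+00]
```

Call:
drive_tool:
  increments:
    - [0,0,0,0,0,0.06]
    - [0,0,0,0,0,0.12]
    - [0,0,0,0,0,0.18]
    - [0,0,0,0,0,0.24]
    - [0,0,0,0,0,0.3]

```text
time: 17.63
ee_pos: [0.5872, -0.0432, 0.0987]
eef_rot: [0.909, 0.416, -0.001, 0.0]
ft_force: [-4.8, -0.9, 4.6]
width: 0.0432
grip_force: 45.0
```

```bash
python3 st.py
```

```text
j7 -0.812 T [-0.028  1.191  0.158] Ftool [-3.8 -3.1 -4.6] w 0.04320854316964512
from [ 0.5872 -0.0432  0.0987] yaw 49.2 tilt [-1.5e-03 -7.0e-04 -1.0e+00]
```

Call:
drive_tool:
  increments:
    - [0,0,0,0,0,0.06]
    - [0,0,0,0,0,0.12]
    - [0,0,0,0,0,0.18]
    - [0,0,0,0,0,0.24]
    - [0,0,0,0,0,0.3]

```text
time: 18.05
ee_pos: [0.5871, -0.0431, 0.0987]
eef_rot: [0.952, 0.307, -0.001, 0.0]
ft_force: [-5.8, 0.2, 5.0]
width: 0.0431
grip_force: 45.0
```

```bash
python3 st.py
```

```text
j7 -1.036 T [0.037 1.223 0.101] Ftool [-4.6 -3.6 -5. ] w 0.04308432740250136
from [ 0.5871 -0.0431  0.0987] yaw 35.7 tilt [-1.6e-03 -6.0e-04 -1.0e+00]
```

Call:
drive_tool:
  increments:
    - [0,0,0,0,0,0.06]
    - [0,0,0,0,0,0.12]
    - [0,0,0,0,0,0.18]
    - [0,0,0,0,0,0.24]
    - [0,0,0,0,0,0.3]

```text
time: 18.47
ee_pos: [0.5871, -0.043, 0.0987]
eef_rot: [0.981, 0.192, -0.001, 0.0]
ft_force: [-4.9, -0.5, 5.1]
width: 0.0433
grip_force: 45.0
```

```bash
python3 st.py
```

```text
j7 -1.261 T [0.047 1.291 0.03 ] Ftool [-4.7 -1.4 -5.1] w 0.04328576917267451
from [ 0.5871 -0.043   0.0987] yaw 22.19 tilt [-1.6e-03 -4.0e-04 -1.0e+00]
```

Call:
drive_tool:
  increments:
    - [0,0,0,0,0,0.03]
    - [0,0,0,0,0,0.06]
    - [0,0,0,0,0,0.09]
    - [0,0,0,0,0,0.12]
    - [0,0,0,0,0,0.12]

```text
time: 18.88
ee_pos: [0.5871, -0.0429, 0.0987]
eef_rot: [0.989, 0.146, -0.001, 0.0]
ft_force: [-6.1, 0.1, 4.9]
width: 0.0431
grip_force: 45.0
```

```bash
python3 st.py
python3 - <<'E'
from h import *
s=camera("scene");cv2.imwrite("pics/k2.png",cv2.resize(s[185:240,240:300],None,fx=10,fy=10,interpolation=cv2.INTER_CUBIC))
E
python3 st.py
```

```text
j7 -1.35 T [0.11  1.342 0.091] Ftool [-5.9 -1.8 -4.9] w 0.0431343970797197
from [ 0.5871 -0.0429  0.0987] yaw 16.85 tilt [-1.6e-03 -4.0e-04 -1.0e+00]
j7 -1.349 T [ 0.047  1.255 -0.013] Ftool [-5.8 -2.1 -6. ] w 0.04340775981674549
from [ 0.5871 -0.0429  0.0987] yaw 16.91 tilt [-1.7e-03 -4.0e-04 -1.0e+00]
```

View pics/k2.png

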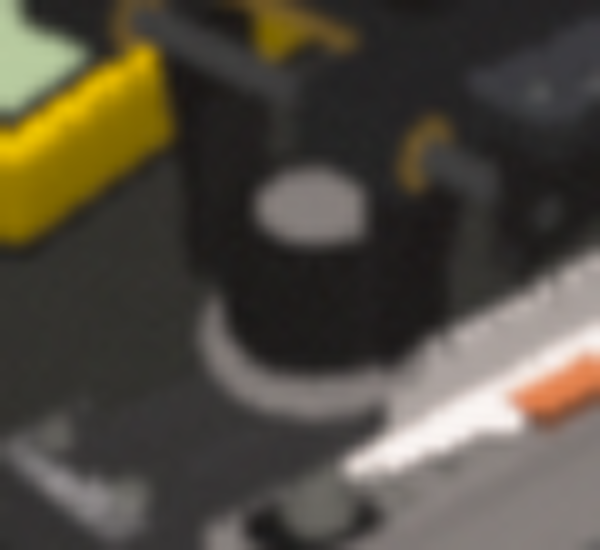

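The knob is gripped. The foot, at crop (310,490), now appears to be down on the module. The mark lines can't be seen from here, so I'll average the torque.

```bash
cat > avg.py <<'E'
from h import *
T=[]
for i in range(8):
    camera("top"); T.append(read_state()["torque"][2])
print("avg Tz",np.mean(T).round(3),"sd",np.std(T).round(3))
E
python3 avg.py
```

```text
avg Tz 0.033 sd 0.028
```

Call:
drive_tool:
  increments:
    - [0,0,0,0,0,0.03]
    - [0,0,0,0,0,0.06]
    - [0,0,0,0,0,0.09]
    - [0,0,0,0,0,0.12]
    - [0,0,0,0,0,0.12]

```text
time: 19.75
ee_pos: [0.5871, -0.0429, 0.0987]
eef_rot: [0.995, 0.1, -0.001, 0.0]
ft_force: [-5.4, -0.2, 5.8]
width: 0.0431
grip_force: 45.0
```

```bash
python3 avg.py
```

```text
avg Tz 0.058 sd 0.03
```

```bash
python3 -c "
from h import *
print(read_state()['joint_torque'][6])"
```

```text
-0.04922966938465834
```

Call:
drive_tool:
  increments:
    - [0,0,0,0,0,0]
    - [0,0,0,0,0,0]
    - [0,0,0,0,0,0]
    - [0,0,0,0,0,0]
    - [0,0,0,0,0,0]
  claw: 0

```text
time: 20.57
ee_pos: [0.5879, -0.0429, 0.0986]
eef_rot: [0.995, 0.1, 0.0, 0.0]
ft_force: [-0.5, -1.5, -0.4]
width: 0.0685
grip_force: 0.0
```

Call:
drive_tool:
  increments:
    - [0,0,0,0,0,0]
    - [0,0,0,0,0,0]
    - [0,0,0,0,0,0]
    - [0,0,0,0,0,0]
    - [0,0,0,0,0,0]

```text
time: 20.98
ee_pos: [0.5879, -0.0428, 0.0987]
eef_rot: [0.995, 0.1, 0.0, 0.0]
ft_force: [0.6, -0.3, 0.1]
width: 0.0866
grip_force: 0.0
```

Call:
drive_tool:
  increments:
    - [0,0,-0.06,0,0,0]
    - [0,0,-0.14,0,0,0]
    - [0,0,-0.24,0,0,0]
    - [0,0,-0.32,0,0,0]
    - [0,0,-0.32,0,0,0]

```text
time: 21.4
ee_pos: [0.5903, -0.0428, 0.2003]
eef_rot: [0.995, 0.1, 0.004, 0.001]
ft_force: [1.0, 0.1, 1.2]
width: 0.0869
grip_force: 0.0
```

Call:
drive_tool:
  increments:
    - [-0.13,0,0,0,0,0]
    - [-0.26,0,0,0,0,0]
    - [-0.4,0,0,0,0,0]
    - [-0.5,0,0,0,0,0]
    - [-0.5,0,0,0,0,0]

```text
time: 21.82
ee_pos: [0.4362, -0.0745, 0.1942]
eef_rot: [0.995, 0.099, -0.001, 0.0]
ft_force: [1.4, -0.4, 0.3]
width: 0.0872
grip_force: 0.0
```

Run:
```python
from h import *
plan([])
s=camera("scene");t=camera("top");cv2.imwrite("pics/s3.png",s);cv2.imwrite("pics/t3.png",t)
S=np.array([.588,-.0427])
def prof(n,im,r,z):
    a=np.radians(np.arange(0,360,10)); P=np.c_[S[0]+r*np.cos(a),S[1]+r*np.sin(a),np.full(36,z)]
    q=proj(n,P).astype(np.float32); g=cv2.cvtColor(im,cv2.COLOR_BGR2GRAY)
    return cv2.remap(g,q[:,0].reshape(1,-1),q[:,1].reshape(1,-1),cv2.INTER_LINEAR)[0]
s0,t0=cv2.imread("pics/scene0.png"),cv2.imread("pics/top0.png")
print("ang",np.arange(0,360,10))
for lab,n,im in(("top0","top",t0),("top3","top",t),("sc0","scene",s0),("sc3","scene",s)):
    for r,z in((.025,.09),(.023,.093),(.0225,.1),(.0225,.112)): print(lab,r,z,prof(n,im,r,z))
```

```text
from [ 0.4362 -0.0745  0.1942] yaw 11.36 tilt [-0.0019 -0.0011 -1.    ]
ang [  0  10  20  30  40  50  60  70  80  90 100 110 120 130 140 150 160 170
 180 190 200 210 220 230 240 250 260 270 280 290 300 310 320 330 340 350]
top0 0.025 0.09 [ 73  77  77  72  80 103 132 168 178 170 156 170 193 194 202 200 207 215
 213 216 213 215 219 221 222 221 224 222 210 198 181 176 151 110  88  77]
top0 0.023 0.093 [ 91  91  90  86  80  88 101 127 141 138 129 142 166 172 183 180 185 204
 206 205 196 199 201 204 201 199 206 195 180 164 148 157 142  99  88  88]
top0 0.0225 0.1 [ 79  82  80  78  75  89 101 126 142 136 122 125 146 152 155 150 155 168
 176 172 169 169 173 181 179 184 194 184 169 157 150 161 132  99  82  81]
top0 0.0225 0.112 [ 81  82  79  76  74 100 118 140 161 156 137 119 122 133 126 116 103 119
 127 121 115 126 137 151 158 175 183 178 175 168 175 165 130 110  89  82]
top3 0.025 0.09 [ 68  75  78  74  80 105 146 171 186 168 164 184 189 169 181 197 208 218
 214 217 209 212 215 214 218 220 222 220 210 203 197 169 127 105  82  74]
top3 0.023 0.093 [ 88  89  90  86  82  88 112 134 155 149 1
[... 1034 characters left out ...]
 245 245 242 209  92  46  40  39  41  40  38  38]
sc3 0.025 0.09 [212 210 194 173 181 177 132 140 172 164 169 169 195 171 184 206 186 116
  48  57  82  40  38  44  45  39  34  30  28  37 104 190 198 206 210 213]
sc3 0.023 0.093 [184 169 134 112 119 127 106 107 112 113 122 126 134 140 164 163 114  54
  48  79  75  40  42  49  51  44  38  32  29  28  47 111 168 191 188 183]
sc3 0.0225 0.1 [ 68  44  35  33  31  33  33  34  35  53  85  67  81 122 106  63  40  37
  60  80  94 104 137 192 200 167  88  45  35  30  30  37  64 114 140 121]
sc3 0.0225 0.112 [ 31  29  30  31  30  31  32  33  32  52  83  54  36  39  40  41  39  39
  44  59 145 238 246 245 245 245 242 208  89  45  38  37  41  41  36  35]
```

Run:
```python
from h import *
S=np.array([.588,-.0427])
a=np.arange(80,160,4)
def prof(n,f,r,z):
    P=np.c_[S[0]+r*np.cos(np.radians(a)),S[1]+r*np.sin(np.radians(a)),np.full(len(a),z)]
    q=proj(n,P).astype(np.float32); g=cv2.cvtColor(cv2.imread(f),cv2.COLOR_BGR2GRAY).astype(np.float32)
    return cv2.remap(g,q[:,:1].T.copy(),q[:,1:].T.copy(),cv2.INTER_CUBIC)[0]
print(a)
for n,k in(("scene","scene0 s3"),("top","top0 t3")):
    f0,f3=[f"pics/{x}.png" for x in k.split()]
    for r,z in((.025,.09),(.0225,.108)): print(n,r,z,(prof(n,f3,r,z)-prof(n,f0,r,z)).round().astype(int))
s=cv2.imread("pics/s3.png");hsv=cv2.cvtColor(s,cv2.COLOR_BGR2HSV)
m=((hsv[...,1]>90)&((hsv[...,0]<15)|(hsv[...,0]>170))).astype(np.uint8); k=np.zeros_like(m); k[215:240,280:310]=m[215:240,280:310]
n,_,st,ce=cv2.connectedComponentsWithStats(k); print(st[1:],ray("scene",ce[1:],.026))
st=read_state();print(st["time"],st["ft_force"],st["joint_vel"].round(3))
```

```text
[ 80  84  88  92  96 100 104 108 112 116 120 124 128 132 136 140 144 148
 152 156]
scene 0.025 0.09 [-16 -28 -38 -24  -4   0   0  -1   1   3   0  -7 -26 -42 -41 -26 -12  -4
   1   2]
scene 0.0225 0.108 [ -2  -3   7  20  40  46  36  18   4  -5 -10 -12 -11  -8  -8  -7  -6  -5
  -4  -4]
top 0.025 0.09 [  8   8  -1  -5  -1   7  15  18  12   2  -3 -10 -20 -33 -34 -22 -10  -4
  -1   0]
top 0.0225 0.108 [  2   7  14  18  13   8   8  13  19  21  13   2  -8 -15 -26 -35 -31 -18
  -4   2]
[[292 221  10   7  40]] [[ 0.50493074 -0.05520983  0.026     ]]
21.9167 [-0.16728008 -0.14892485 -0.15048313] [-0.014  0.044 -0.011 -0.043  0.001 -0.005 -0.005]
```

The knob mark sits at about 100° and the collar mark at about 134°, so the clutch has slipped one click. The spreader hasn't moved and the gripper is clear, so I'm handing in.

```bash
python3 -c "
from bench import *
print(close_job())"
```

```text
the job is handed in; nothing more can be done
None
```

The job is handed in, verdict not shown: the top spreader lies on the cold plate with its module about 3 mm off centre under the foot, the knob measures one click (about 34°) past the collar mark, clamp force was not measured directly, and the two lower spreaders and the bystanders were not re-measured at the end.

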